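# Sweep the cedar rings into the open drawer and shut it

## Task

Three cedar moth rings lie on top of the low drawer unit: sweep them with your fingers over its front edge so that they drop into the drawer standing open below, then push the drawer fully shut. Only push the rings, never pinch or pick one up, and leave the tin, the carton and everything else where it stands.

Things in the scene. Friction and masses are not known exactly. Their poses are not given: they have to be found in the camera images.
- unit: Fixed low storage unit, black plastic, 420 mm wide (y), 300 mm deep (x), 110 mm high, front facing the robot; the loose things stand on its flat, smooth, rimless top. Origin at the centre of its underside, on the table; x points to its back, square to its front, y along its front, z up. Place and yaw differ from run to run.
- top_front_edge (a point): Middle of the front edge of the unit's top, 110 mm above the table, 150 mm in front of the unit's origin; axes as the unit's. The edge runs 210 mm either way along y.
- drawer (a joint): How far the unit's only drawer is open, in m: 0 is fully shut (front flush with the black frame); it starts 0.10 to 0.125 open, towards the robot, and its stop is at 0.15. It slides freely (about 1 to 2 N), stays where it is left, and has no catch or spring.
- drawer_front (a point): Middle of the outer face of the drawer's front, 75 mm above the table; moves with it; axes as the unit's. The frosted front is flat, 402 mm wide, 4 mm thick, at heights 11 to 101 mm; along its middle 100 mm a pull lip sticks out 13 mm to the robot at heights 24 to 36 mm. Pushing the face along the unit's +x shuts the drawer.
- drawer_floor (a point): Centre of the drawer's inner floor, 14 mm above the table; moves with it; axes as the unit's. The frosted clear drawer is 285 mm long (x), 402 mm wide (y) outside; side and back walls 3 mm thick, their tops 84 mm above the table. The underside of the unit's top is 104 mm above the table.
- ring1_mid (a point): Centre of a flat cedar wood ring, 42 mm outside, 18 mm hole, 12 mm thick, 11 to 17 g, lying flat on the unit's top with its near edge 9 to 64 mm behind the front edge. All three rings are alike. z is the ring's axis.
- ring2_mid (a point): Centre of the second ring, like the first.
- ring3_mid (a point): Centre of the third ring, like the first. The three rings, the tin and the carton stand in any order in a loose row along the front of the top, about 75 mm apart (at least 60 mm) along the front edge, so the way from each ring straight to the edge is free.
- tin: Small round metal tin with lid, 45 mm across, 30 mm high, standing in the row with the rings; origin at the centre of its underside. Leave it.
- carton: Small cardboard carton, 36 x 36 x 42 mm high, standing in the row with the rings; origin at the centre of its underside. Leave it.
- jar: Glass jar with wooden lid, 56 mm across, 62 mm high, on the unit's top near the back, its origin at least 200 mm behind the front edge; origin at the centre of its underside. Leave it.
- tape_measure: Grey pocket tape measure, 34 x 62 x 58 mm high, on the unit's top near the back, its origin at least 200 mm behind the front edge; origin at the centre of its underside. Leave it.
- clothes_brush: Wooden clothes brush, about 255 mm long, 45 mm wide, 40 mm high, lying on the table to the right of the drawer; origin on its underside at the middle of the bristle part. Leave it.
- spray_bottle: White spray bottle, 64 mm across, 178 mm high, standing on the table to the right of the unit; origin at the centre of its underside. Leave it.
- packing_tape: Roll of brown packing tape, 100 mm across, 48 mm high, lying on the table to the left of the drawer; origin at the centre of its underside. Leave it.
Things that resemble listed ones, but are neither listed nor needed, are in the scene too. Leave any pink or red look-alike of the part that bears ring2_mid alone.

How it is judged (in metres and radians):
On the way:
1. all three rings lie in the drawer while it is still open (x of ring1_mid in the frame of drawer_floor between -0.145 and 0.145 m and y of ring1_mid in the frame of drawer_floor between -0.2 and 0.2 m and z of ring1_mid in the frame of drawer_floor between 0 and 0.06 m and x of ring2_mid in the frame of drawer_floor between -0.145 and 0.145 m and y of ring2_mid in the frame of drawer_floor between -0.2 and 0.2 m and z of ring2_mid in the frame of drawer_floor between 0 and 0.06 m and x of ring3_mid in the frame of drawer_floor between -0.145 and 0.145 m and y of ring3_mid in the frame of drawer_floor between -0.2 and 0.2 m and z of ring3_mid in the frame of drawer_floor between 0 and 0.06 m and value of joint drawer above 0.05 m), for 0.2 s.
At the end, for the whole second after the job is handed in: All three rings lie at rest inside the drawer (centres less than 60 mm above its floor), the drawer is shut to within 6 mm, and every other loose thing stands within 20 mm of where it was (x of ring1_mid in the frame of drawer_floor between -0.145 and 0.145 m and y of ring1_mid in the frame of drawer_floor between -0.2 and 0.2 m and z of ring1_mid in the frame of drawer_floor between 0 and 0.06 m and x of ring2_mid in the frame of drawer_floor between -0.145 and 0.145 m and y of ring2_mid in the frame of drawer_floor between -0.2 and 0.2 m and z of ring2_mid in the frame of drawer_floor between 0 and 0.06 m and x of ring3_mid in the frame of drawer_floor between -0.145 and 0.145 m and y of ring3_mid in the frame of drawer_floor between -0.2 and 0.2 m and z of ring3_mid in the frame of drawer_floor between 0 and 0.06 m and value of joint drawer below 0.006 m and linear speed of each of ring1, ring2, ring3 below 0.02 m/s and distance of each of tin, carton, jar, tape_measure, clothes_brush, spray_bottle, packing_tape from where it was at the start of the episode below 0.02 m); the robot touches nothing.
It fails at once if a ring is lifted (its centre more than 30 mm above the unit's top) (height (world z) of any of ring1_mid, ring2_mid, ring3_mid above 0.14 m).
It fails at once if a ring is pinched or pressed hard (more than 18 N from the fingers) (contact force between the fingers and ring1 above 18 N or contact force between the fingers and ring2 above 18 N or contact force between the fingers and ring3 above 18 N).
It fails at once if another thing is pushed more than 20 mm away or tipped over (distance of any of tin, carton, jar, tape_measure, clothes_brush, spray_bottle, packing_tape from where it was at the start of the episode above 0.02 m or angle between any of tin, carton, jar, tape_measure, clothes_brush, spray_bottle, packing_tape's own z axis and vertical above 0.5 rad).
It also fails if it takes over 51 s, if anything falls off the work surface, if the arm or the gripper's body presses on something with over 40 N, if the wrist force passes 120 N, or if a joint passes its speed limit or range.

## Robot

A 6-joint arm with a two-finger parallel gripper is mounted at the origin on the work surface. World frame = base frame: x ahead of the robot, y to its left, z up, the work surface at z = 0. Lengths are in mm, angles in rad, forces in N, time in s.
With the tool pointing down it reaches from about 275 to 850 mm from the base axis. Payload 19 kg.
Tool frame: the origin (TCP) lies at the very end of the fingers, on their centre line; the grasp point (between the pads) lies 19 mm behind it; z points along the fingers, y is the line along which they close (so a half turn about z gives the same grasp; the last joint's range is limited). The gripper opens to 85 mm and grips with 20 to 120 N. Pads are 22 mm wide; open, the fingers measure 114 mm over their backs; the gripper's body (76 mm by 85 mm) begins 54 mm behind the grasp point. The pads swing forward as they close: fully open they stand 13 mm farther back than shut.
Start: joints at [-1.457, 0.15, 1.437, -0, 1.554, -0.134], TCP at [141.007, -557.411, 231.267] pointing down, gripper open.
Joint ranges: [-2.8, 2.8], [-0.68, 2.1], [0.12, 2.68], [-1.39, 4.53], [0.16, 2.79], [-2.81, 2.81]. Speed limits (rad/s): [1.89, 1.89, 2.22, 3.01, 3.01, 3.01].

## Interface

Orientations are given as a unit quaternion [x, y, z, w].
In Python, from workcell import read_state, eyes, r gives the robot as it stands.
- The arm moves only by the tool move_arm, never from a script. Its argument "deltas" is a list of rows, each an object with "rot": the turn, a rotation vector about the tool's x, y, z in rad, a list of three; "slide": the shift along the tool's x, y, z in m, a list of three; "jaw": the opening, from 0 (shut) to 1 (fully open). A call has exactly 8 rows; each row is the pose to reach, as a shift and turn from the pose commanded when the call began, along the tool's axes at that moment; what a row does not reach only later rows make up. A row lasts 1/10 s, in which the tool goes at most 50 mm and 8.59 degrees, less where a joint would pass 70% of its speed; a pose out of reach is approached as far as the arm can. A call with a gripper value outside its range is refused whole. The fingers move at their own pace and stop on an object; "grip_force" is the grip in N (left out, the last holds). Time passes only in rows, so rows that repeat a pose let the fingers close, or fill a call up. It gives the time, the measured TCP pose, the force, the opening and the grip force at its end, in the units of the state.
- read_state(): the state, without advancing time (a new reading comes with each control period).
- eyes.camera(name): name is "side" or "top"; returns the picture (480x640x3 uint8, red, green, blue); there is no depth.
- eyes.camera_params(name): a dict with "fx", "fy", "cx", "cy" (pixels), "R" (3x3) and "t" (3): a world point X has camera coordinates R X + t. Camera axes: x right, y down, z forward; pixel columns grow to the right and rows downward; lengths in mm; the calibration is good to about 2 mm. A picture is of the moment at which its call begins. camera_params takes no time and is no camera call.
- r.close_job(): hands the job in; it is judged then, once.
The state is a dict: "clock": time; "qpos": joint angles; "dq": joint speeds; "joint_efforts": joint torques, N m; "position": TCP position; "tool_rot": TCP orientation; "contact_force": force on the tool from outside, world axes, zero at the start; "wrist_torque": the same for the moment, N m; "finger_gap": finger opening in mm; "gripper_force": force on a finger pad.
Only numpy, scipy, OpenCV 4.12 (cv2) and the standard library are available. Lean on these libraries where they do the work, as an engineer would, in place of code of your own. Each camera call takes 0.05 s, during which the arm holds its last target. There are 200 camera calls.

## Working session

There is one attempt and no reset: what is moved stays moved. The work goes in short steps, Python scripts to look and compute and a tool call to move; the robot and the scene stay as the last step left them, time stands still between calls to the robot, and variables do not carry over. Pictures are saved under pics/ and viewed, at most 10 in all, crops included, and the job is handed in when it is done.

Besides the shell and the picture viewer there is one more tool, called after ">>>" as name(argument=value, ...) on one line, values as JSON. move_arm: Moves the arm, as the interface text tells. Its arguments: {"type":"object","properties":{"deltas":{"type":"array"},"grip_force":{"type":"number"}},"required":["deltas"]}

```bash
mkdir -p pics; ls; cat > h.py <<'E'
import numpy as np, cv2
from workcell import read_state, eyes, r
def snap(n,f):
    im=eyes.camera(n); cv2.imwrite(f'pics/{f}.png',im[:,:,::-1]); return im
def ray(n,u,v,z):
    p=eyes.camera_params(n); R=np.array(p['R']); t=np.array(p['t'])
    d=R.T@np.array([(u-p['cx'])/p['fx'],(v-p['cy'])/p['fy'],1]); c=-R.T@t
    return c+d*(z-c[2])/d[2]
def proj(n,X):
    p=eyes.camera_params(n); c=np.array(p['R'])@np.array(X,float)+np.array(p['t'])
    return p['fx']*c[0]/c[2]+p['cx'],p['fy']*c[1]/c[2]+p['cy']
E
python3 - <<'E'
from h import *
for n in('top','side'):
    snap(n,n+'0'); p=eyes.camera_params(n); print(n,p['fx'],-np.array(p['R']).T@p['t'],np.round(p['R'],2).tolist())
s=read_state(); print(s['clock'],s['position'],s['tool_rot'])
E
```

```text
pics
top 509.5262722216766 [ 519.76058166   20.85611335 1226.51843684] [[-0.02, -1.0, -0.01], [-1.0, 0.02, -0.06], [0.06, 0.01, -1.0]]
side 537.3217883121023 [ 365.30911583 -913.29816198 1122.63085661] [[0.98, -0.22, 0.02], [-0.15, -0.71, -0.69], [0.17, 0.67, -0.72]]
0.1 [ 140.96404471 -557.22439515  230.74245163] [ 9.92337844e-01  1.23552858e-01 -3.30513171e-06 -5.43192013e-04]
```

View pics/top0.png

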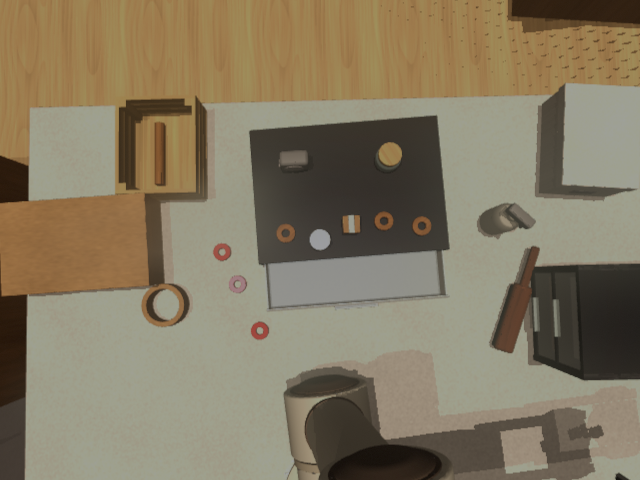

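View pics/side0.png

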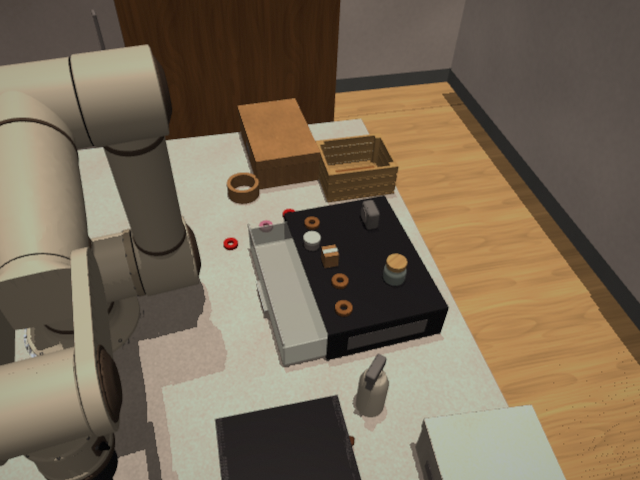

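Top view: the three brown wooden rings lie on the black top at (286,233), (384,221) and (422,226), with the tin at (320,239) and the carton at (352,224). The pink/red rings at (222,252), (237,284) and (260,330) lie on the table, so they are look-alikes. The drawer is open at rows 255–308.

```bash
cat > m.py <<'E'
from h import *
im=cv2.imread('pics/top0.png')
hsv=cv2.cvtColor(im,cv2.COLOR_BGR2HSV)
roi=np.zeros(im.shape[:2],np.uint8); roi[205:255,262:442]=1
bright=((hsv[...,2]>60)&(roi>0)).astype(np.uint8)
bright[250:]=0
n,l,st,c=cv2.connectedComponentsWithStats(bright)
F=[]
# front edge of top: darkest->bright transition per column
g=cv2.cvtColor(im,cv2.COLOR_BGR2GRAY).astype(int)
pts=[]
for u in range(272,440,4):
    col=g[240:275,u]; d=np.diff(col); v=240+np.argmax(d)+1; pts.append(ray('top',u,v,110)[:2])
pts=np.array(pts); a=np.polyfit(pts[:,1],pts[:,0],1); res=pts[:,0]-np.polyval(a,pts[:,1])
k=abs(res-np.median(res))<6; a=np.polyfit(pts[k,1],pts[k,0],1); print('edge x=a*y+b',a,k.sum(),len(k),'yaw',-np.arctan(a[0]))
yaw=-np.arctan(a[0]); ex=np.array([np.cos(yaw),np.sin(yaw)]); ey=np.array([-ex[1],ex[0]])
cor={q:ray('top',*q,110)[:2] for q in[(259,263),(447,249),(250,130),(437,117)]}
for q in cor: print('corner',q,cor[q].round())
C=[cor[(259,263)],cor[(447,249)]]; E0=(C[0]+C[1])/2; E0[0]=np.polyval(a,E0[1]); print('E0',E0,'width',np.linalg.norm(C[0]-C[1]))
for i in range(1,n):
    if st[i,4]<40: continue
    P=ray('top',*(c[i]),120)[:2]; d=P-E0
    print('blob',c[i].round(1),st[i],hsv[l==i].mean(0).round(),P.round(1),'unit x,y',(d@ex).round(1),(d@ey).round(1))
for q in [(270,308),(446,295),(357,303)]:
    P=ray('top',*q,101)[:2]; d=P-E0; print('drawer front',q,P.round(),(d@ex).round(1),(d@ey).round(1))
big=cv2.resize(im[200:320,240:460],None,fx=3.6,fy=3.6,interpolation=cv2.INTER_CUBIC); cv2.imwrite('pics/crop0.png',big)
E
python3 m.py
```

```text
edge x=a*y+b [-5.45369717e-02  5.54888437e+02] 42 42 yaw 0.054482998565445494
corner (259, 263) [548. 171.]
corner (447, 249) [ 569. -241.]
corner (250, 130) [845. 187.]
corner (437, 117) [ 863. -230.]
E0 [556.7927286  -34.91744833] width 412.87943472159304
blob [330.3 232.2] [ 262  205  180   45 4528] [23. 48. 79.] [611.5  13.3] unit x,y 57.2 45.1
blob [383.6 220.5] [374 211  20  20 281] [ 13. 143. 111.] [ 634.2 -103.3] unit x,y 73.6 -72.5
blob [350.7 223.6] [342 214  19  20 331] [ 20.  92. 133.] [629.2 -31.6] unit x,y 72.4 -0.6
drawer front (270, 308) [449. 150.] -97.7 190.3
drawer front (446, 295) [ 469. -237.] -98.9 -197.3
drawer front (357, 303) [456. -42.] -101.4 -1.2
```

View pics/crop0.png

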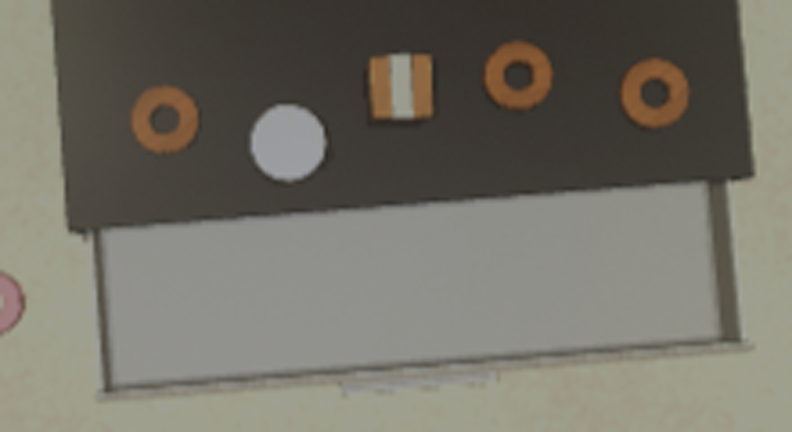

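The crop confirms three brown rings, at full-image pixels (285.8,233), (383.9,221.1) and (421.9,225.8). The tin is at (320,239.4) and the carton at (351.4,224.2). Next I convert these to the unit frame.

```bash
cat > u.py <<'E'
from h import *
from scipy.spatial.transform import Rotation as Ro
yaw=0.0545; E0=np.array([556.8,-35]); ex=np.array([np.cos(yaw),np.sin(yaw)]); ey=np.array([-ex[1],ex[0]])
T={'A':(285.8,233,119),'B':(383.9,221.1,119),'C':(421.9,225.8,119),'tin':(320,239.4,140),'carton':(351.4,224.2,152),'jar':(390,154,172),'tape':(294,158,168)}
def U(P): d=np.array(P[:2])-E0; return np.array([d@ex,d@ey])
def W(x,y): return E0+x*ex+y*ey
def pose():
    s=read_state(); M=Ro.from_quat(s['tool_rot']).as_matrix(); p=np.array(s['position'])
    print('t',round(s['clock'],2),'unit xy',U(p).round(1),'z',p[2].round(1),'toolx ang rel unit',np.arctan2(M[1,0],M[0,0])-yaw,'gap',s['finger_gap'],'F',np.round(s['contact_force'],1)); return p,M
def delta(x,y,z):
    p,M=pose(); w=W(x,y); print('slide',(M.T@(np.array([w[0],w[1],z])-p)).round(1))
E
python3 - <<'E'
from u import *
for k,(a,b,z) in T.items(): print(k,U(ray('top',a,b,z)).round(1))
A=U(ray('top',*T['C'][:2],119))
delta(A[0]+65,A[1],250); delta(A[0]+65,A[1],180)
for k,q in {'A':(312,222.5),'B':(340.5,280.5),'C':(344,307.5)}.items(): print('side',k,U(ray('side',*q,116)).round(1))
E
```

```text
A [ 63.1 142.2]
B [ 72.3 -73.1]
C [  55.6 -154.6]
tin [41.8 68.7]
carton [68.  -0.1]
jar [206.7 -91.4]
tape [215.2 109.7]
t 0.1 unit xy [-443.7 -498.8] z 230.7 toolx ang rel unit 0.19323873313936804 gap 85.27755144534925 F [-0.6  0.7  0.6]
slide [ 619.8 -229.5  -18.9]
t 0.1 unit xy [-443.7 -498.8] z 230.7 toolx ang rel unit 0.19323873313936804 gap 85.27755144534925 F [-0.6  0.7  0.6]
slide [ 619.8 -229.4   51.1]
side A [ 64.7 142.7]
side B [ 76.3 -72.7]
side C [  58.9 -153.5]
```

>>> move_arm(deltas=[{"rot": [0, 0, 0], "slide": [0.03, -0.01, -0.02], "jaw": 0.24}, {"rot": [0, 0, 0.03], "slide": [0.075, -0.028, -0.02], "jaw": 0.24}, {"rot": [0, 0, 0.06], "slide": [0.12, -0.045, -0.02], "jaw": 0.24}, {"rot": [0, 0, 0.09], "slide": [0.165, -0.062, -0.02], "jaw": 0.24}, {"rot": [0, 0, 0.12], "slide": [0.21, -0.078, -0.02], "jaw": 0.24}, {"rot": [0, 0, 0.15], "slide": [0.255, -0.095, -0.02], "jaw": 0.24}, {"rot": [0, 0, 0.18], "slide": [0.3, -0.112, -0.02], "jaw": 0.24}, {"rot": [0, 0, 0.193], "slide": [0.345, -0.129, -0.02], "jaw": 0.24}], grip_force=20)

```text
clock: 0.9
position: [445.1, -346.2, 251.1]
tool_rot: [1.0, 0.027, -0.0, -0.0]
contact_force: [0.3, -1.1, -0.2]
finger_gap: 20.5
gripper_force: 0.0
```

```bash
python3 -c "
from u import *
delta(105,-154,180)"
```

```text
t 0.9 unit xy [-128.4 -304.7] z 251.1 toolx ang rel unit -0.0009072213691637271 gap 20.54443657722186 F [ 0.3 -1.1 -0.2]
slide [ 233.3 -150.9   71.1]
```

>>> move_arm(deltas=[{"rot": [0, 0, 0], "slide": [0.04, -0.026, 0], "jaw": 0.24}, {"rot": [0, 0, 0], "slide": [0.08, -0.052, 0], "jaw": 0.24}, {"rot": [0, 0, 0], "slide": [0.12, -0.078, 0], "jaw": 0.24}, {"rot": [0, 0, 0], "slide": [0.16, -0.104, 0.01], "jaw": 0.24}, {"rot": [0, 0, 0], "slide": [0.195, -0.126, 0.03], "jaw": 0.24}, {"rot": [0, 0, 0], "slide": [0.22, -0.143, 0.06], "jaw": 0.24}, {"rot": [0, 0, 0], "slide": [0.233, -0.151, 0.09], "jaw": 0.24}, {"rot": [0, 0, 0], "slide": [0.233, -0.151, 0.11], "jaw": 0.24}])

```text
clock: 1.7
position: [668.8, -182.1, 137.9]
tool_rot: [1.0, 0.028, -0.001, -0.001]
contact_force: [-1.0, -0.2, 0.7]
finger_gap: 20.4
gripper_force: 0.0
```

```bash
python3 -c "
from u import *
delta(105,-154,113)
im=snap('side','side1'); snap('top','top1')
a=im[200:380,240:440,::-1]; cv2.imwrite('pics/side1c.png',cv2.resize(a,None,fx=3.2,fy=3.2,interpolation=cv2.INTER_CUBIC))"
```

```text
t 1.7 unit xy [ 103.8 -153. ] z 137.9 toolx ang rel unit 0.0024472060642911284 gap 20.37600212592617 F [-1.  -0.2  0.7]
slide [ 1.2  1.1 24.8]
```

View pics/side1c.png

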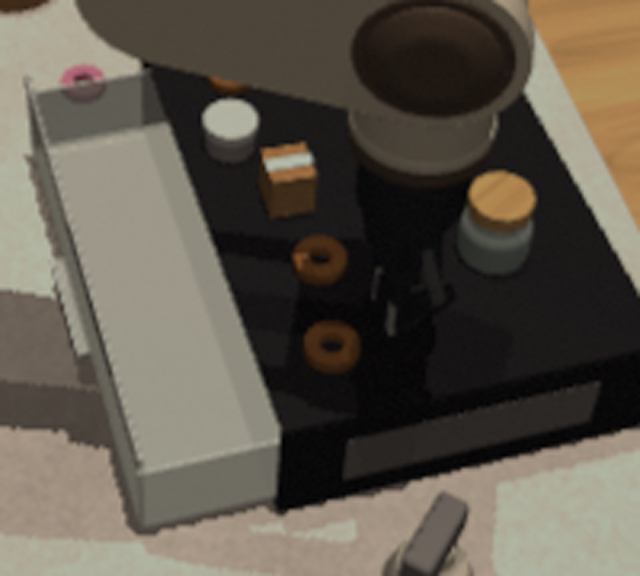

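The fingers hang behind ring C (crop ~(332,345)), clear of the jar and the neighbouring ring. I'll descend next.

>>> move_arm(deltas=[{"rot": [0, 0, 0], "slide": [0, 0, 0.008], "jaw": 0.24}, {"rot": [0, 0, 0], "slide": [0, 0, 0.014], "jaw": 0.24}, {"rot": [0, 0, 0], "slide": [0, 0.001, 0.018], "jaw": 0.24}, {"rot": [0, 0, 0], "slide": [0, 0.001, 0.02], "jaw": 0.24}, {"rot": [0, 0, 0], "slide": [0, 0.001, 0.022], "jaw": 0.24}, {"rot": [0, 0, 0], "slide": [0, 0.001, 0.023], "jaw": 0.24}, {"rot": [0, 0, 0], "slide": [0, 0.001, 0.024], "jaw": 0.24}, {"rot": [0, 0, 0], "slide": [0, 0.001, 0.024], "jaw": 0.24}])

```text
clock: 2.6
position: [668.3, -185.1, 117.3]
tool_rot: [1.0, 0.027, 0.0, -0.0]
contact_force: [-0.6, -0.3, -0.2]
finger_gap: 20.7
gripper_force: 0.0
```

```bash
python3 -c "
from u import *
pose()"
```

```text
t 2.6 unit xy [ 103.1 -156. ] z 117.3 toolx ang rel unit 0.0003310621581786091 gap 20.747378500873157 F [-0.6 -0.3 -0.2]
```

>>> move_arm(deltas=[{"rot": [0, 0, 0], "slide": [-0.003, -0.001, 0.003], "jaw": 0.24}, {"rot": [0, 0, 0], "slide": [-0.014, -0.001, 0.004], "jaw": 0.24}, {"rot": [0, 0, 0], "slide": [-0.026, -0.001, 0.004], "jaw": 0.24}, {"rot": [0, 0, 0], "slide": [-0.038, -0.001, 0.004], "jaw": 0.24}, {"rot": [0, 0, 0], "slide": [-0.05, -0.001, 0.004], "jaw": 0.24}, {"rot": [0, 0, 0], "slide": [-0.062, -0.001, 0.004], "jaw": 0.24}, {"rot": [0, 0, 0], "slide": [-0.074, -0.001, 0.004], "jaw": 0.24}, {"rot": [0, 0, 0], "slide": [-0.085, -0.001, 0.004], "jaw": 0.24}])

```text
clock: 3.4
position: [582.4, -188.8, 113.3]
tool_rot: [1.0, 0.027, 0.0, -0.0]
contact_force: [0.9, -0.2, -0.3]
finger_gap: 20.6
gripper_force: 0.0
```

>>> move_arm(deltas=[{"rot": [0, 0, 0], "slide": [-0.01, 0, 0], "jaw": 0.24}, {"rot": [0, 0, 0], "slide": [-0.018, 0, 0], "jaw": 0.24}, {"rot": [0, 0, 0], "slide": [-0.022, 0, 0], "jaw": 0.24}, {"rot": [0, 0, 0], "slide": [-0.022, 0, -0.005], "jaw": 0.24}, {"rot": [0, 0, 0], "slide": [-0.022, 0, -0.035], "jaw": 0.24}, {"rot": [0, 0, 0], "slide": [-0.01, -0.01, -0.06], "jaw": 0.24}, {"rot": [0, 0, 0], "slide": [0.02, -0.03, -0.06], "jaw": 0.24}, {"rot": [0, 0, 0], "slide": [0.055, -0.05, -0.06], "jaw": 0.24}])

```text
clock: 4.2
position: [636.7, -135.6, 175.1]
tool_rot: [1.0, 0.027, 0.001, 0.0]
contact_force: [0.4, -0.2, 0.2]
finger_gap: 20.5
gripper_force: 0.0
```

```bash
python3 -c "
from u import *
delta(120,-73,140)
im=snap('side','side2')
a=im[200:380,240:440,::-1]; cv2.imwrite('pics/side2c.png',cv2.resize(a,None,fx=3.2,fy=3.2,interpolation=cv2.INTER_CUBIC))"
```

```text
t 4.2 unit xy [  74.3 -104.8] z 175.1 toolx ang rel unit -0.0007998780516499729 gap 20.482602232242694 F [ 0.4 -0.2  0.2]
slide [ 45.6 -31.9  35.2]
```

View pics/side2c.png

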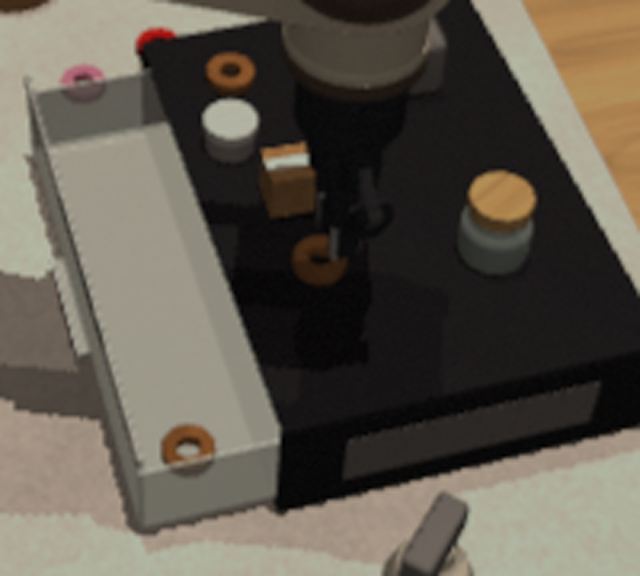

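Ring C has dropped into the drawer (crop ~(188,447)), and the tin, carton and the other rings are unmoved. Ring B is next.

```bash
python3 -c "
from u import *
for z in (20,40): print(U(ray('side',298.75,339.7,z)))"
```

```text
[ -49.87732118 -150.10507856]
[ -53.30862008 -163.10050548]
```

>>> move_arm(deltas=[{"rot": [0, 0, 0], "slide": [0.02, -0.015, 0], "jaw": 0.24}, {"rot": [0, 0, 0], "slide": [0.04, -0.028, 0], "jaw": 0.24}, {"rot": [0, 0, 0], "slide": [0.046, -0.032, 0.015], "jaw": 0.24}, {"rot": [0, 0, 0], "slide": [0.046, -0.032, 0.035], "jaw": 0.24}, {"rot": [0, 0, 0], "slide": [0.046, -0.032, 0.05], "jaw": 0.24}, {"rot": [0, 0, 0], "slide": [0.046, -0.032, 0.058], "jaw": 0.24}, {"rot": [0, 0, 0], "slide": [0.046, -0.032, 0.061], "jaw": 0.24}, {"rot": [0, 0, 0], "slide": [0.046, -0.032, 0.061], "jaw": 0.24}])

```text
clock: 5.05
position: [679.6, -101.7, 112.4]
tool_rot: [1.0, 0.027, 0.0, -0.0]
contact_force: [0.5, 0.1, 0.8]
finger_gap: 20.8
gripper_force: 0.0
```

```bash
python3 -c "
from u import *
pose()"
```

```text
t 5.05 unit xy [119.  -73.3] z 112.4 toolx ang rel unit -4.667154918073374e-05 gap 20.76376594412295 F [0.5 0.1 0.8]
```

>>> move_arm(deltas=[{"rot": [0, 0, 0], "slide": [-0.005, 0, 0], "jaw": 0.24}, {"rot": [0, 0, 0], "slide": [-0.016, 0, 0], "jaw": 0.24}, {"rot": [0, 0, 0], "slide": [-0.028, 0, 0], "jaw": 0.24}, {"rot": [0, 0, 0], "slide": [-0.041, 0, 0], "jaw": 0.24}, {"rot": [0, 0, 0], "slide": [-0.054, 0, 0], "jaw": 0.24}, {"rot": [0, 0, 0], "slide": [-0.067, 0, 0], "jaw": 0.24}, {"rot": [0, 0, 0], "slide": [-0.08, 0, 0], "jaw": 0.24}, {"rot": [0, 0, 0], "slide": [-0.093, 0, 0], "jaw": 0.24}])

```text
clock: 5.85
position: [586.3, -106.7, 113.3]
tool_rot: [1.0, 0.027, 0.001, 0.0]
contact_force: [1.0, 0.1, 0.5]
finger_gap: 20.5
gripper_force: 0.1
```

>>> move_arm(deltas=[{"rot": [0, 0, 0], "slide": [-0.011, 0, 0], "jaw": 0.24}, {"rot": [0, 0, 0], "slide": [-0.021, 0, 0], "jaw": 0.24}, {"rot": [0, 0, 0], "slide": [-0.027, 0, 0], "jaw": 0.24}, {"rot": [0, 0, 0], "slide": [-0.028, 0, 0], "jaw": 0.24}, {"rot": [0, 0, 0], "slide": [-0.028, 0, -0.03], "jaw": 0.24}, {"rot": [0, 0, 0], "slide": [-0.028, 0, -0.07], "jaw": 0.24}, {"rot": [0, 0, 0], "slide": [-0.028, -0.02, -0.09], "jaw": 0.24}, {"rot": [0, 0, 0], "slide": [-0.01, -0.06, -0.09], "jaw": 0.24}])

```text
clock: 6.65
position: [574.3, -48.5, 206.0]
tool_rot: [1.0, 0.026, 0.002, 0.001]
contact_force: [0.8, 0.1, -0.9]
finger_gap: 20.7
gripper_force: 0.0
```

```bash
python3 -c "
from u import *
delta(110,142,200)
im=snap('side','side3')
a=im[200:380,240:440,::-1]; cv2.imwrite('pics/side3c.png',cv2.resize(a,None,fx=3.2,fy=3.2,interpolation=cv2.INTER_CUBIC))"
```

```text
t 6.65 unit xy [ 16.7 -14.5] z 206.0 toolx ang rel unit -0.002797988305182346 gap 20.698294391392164 F [ 0.8  0.1 -0.9]
slide [  92.8 -156.7    6.2]
```

View pics/side3c.png

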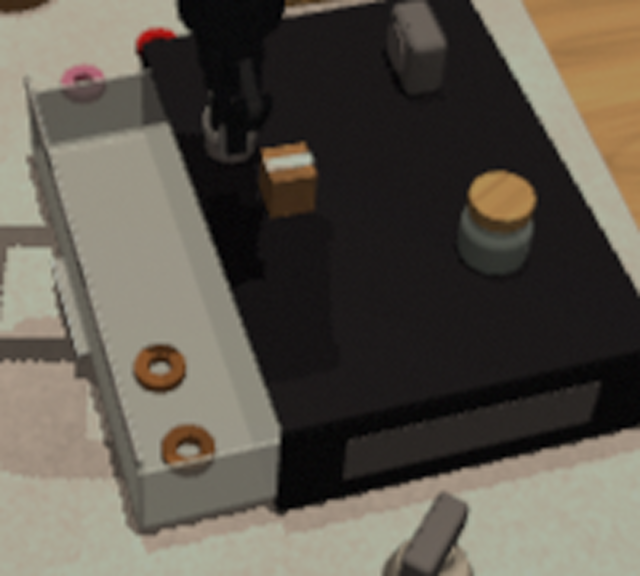

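Rings B (160,367) and C (188,447) lie flat in the drawer and the carton hasn't moved. Ring A is next.

>>> move_arm(deltas=[{"rot": [0, 0, 0], "slide": [0.02, -0.035, 0], "jaw": 0.24}, {"rot": [0, 0, 0], "slide": [0.045, -0.075, 0], "jaw": 0.24}, {"rot": [0, 0, 0], "slide": [0.07, -0.115, 0], "jaw": 0.24}, {"rot": [0, 0, 0], "slide": [0.087, -0.145, 0.005], "jaw": 0.24}, {"rot": [0, 0, 0], "slide": [0.093, -0.157, 0.02], "jaw": 0.24}, {"rot": [0, 0, 0], "slide": [0.093, -0.157, 0.045], "jaw": 0.24}, {"rot": [0, 0, 0], "slide": [0.093, -0.157, 0.06], "jaw": 0.24}, {"rot": [0, 0, 0], "slide": [0.093, -0.157, 0.066], "jaw": 0.24}])

```text
clock: 7.5
position: [657.1, 114.1, 134.1]
tool_rot: [1.0, 0.027, -0.001, 0.0]
contact_force: [0.3, -0.4, 0.6]
finger_gap: 20.3
gripper_force: 0.0
```

```bash
python3 -c "
from u import *
delta(110,142,113)"
```

```text
t 7.5 unit xy [108.2 143.5] z 134.1 toolx ang rel unit -9.109097510624081e-05 gap 20.328565327596216 F [ 0.3 -0.4  0.6]
slide [ 1.8  1.5 21.1]
```

>>> move_arm(deltas=[{"rot": [0, 0, 0], "slide": [0.001, 0.001, 0.006], "jaw": 0.24}, {"rot": [0, 0, 0], "slide": [0.001, 0.001, 0.012], "jaw": 0.24}, {"rot": [0, 0, 0], "slide": [0.001, 0.001, 0.018], "jaw": 0.24}, {"rot": [0, 0, 0], "slide": [0.001, 0.001, 0.022], "jaw": 0.24}, {"rot": [0, 0, 0], "slide": [-0.004, 0.001, 0.023], "jaw": 0.24}, {"rot": [0, 0, 0], "slide": [-0.012, 0.001, 0.023], "jaw": 0.24}, {"rot": [0, 0, 0], "slide": [-0.022, 0.001, 0.023], "jaw": 0.24}, {"rot": [0, 0, 0], "slide": [-0.032, 0.001, 0.023], "jaw": 0.24}])

```text
clock: 8.3
position: [625.0, 111.9, 113.7]
tool_rot: [1.0, 0.027, 0.0, -0.0]
contact_force: [0.8, -0.7, 0.6]
finger_gap: 21.0
gripper_force: 0.0
```

>>> move_arm(deltas=[{"rot": [0, 0, 0], "slide": [-0.011, 0, 0], "jaw": 0.24}, {"rot": [0, 0, 0], "slide": [-0.023, 0, 0], "jaw": 0.24}, {"rot": [0, 0, 0], "slide": [-0.035, 0, 0], "jaw": 0.24}, {"rot": [0, 0, 0], "slide": [-0.048, 0, 0], "jaw": 0.24}, {"rot": [0, 0, 0], "slide": [-0.061, 0, 0], "jaw": 0.24}, {"rot": [0, 0, 0], "slide": [-0.073, 0, 0], "jaw": 0.24}, {"rot": [0, 0, 0], "slide": [-0.079, 0, 0], "jaw": 0.24}, {"rot": [0, 0, 0], "slide": [-0.08, 0, 0], "jaw": 0.24}])

```text
clock: 9.1
position: [545.5, 107.6, 113.6]
tool_rot: [1.0, 0.027, 0.0, -0.0]
contact_force: [-0.3, -0.8, 0.3]
finger_gap: 20.7
gripper_force: 0.0
```

```bash
python3 -c "
from u import *
delta(-160,0,200)"
```

```text
t 9.1 unit xy [ -3.5 143. ] z 113.6 toolx ang rel unit 0.0004358679739131996 gap 20.68829388152197 F [-0.3 -0.8  0.3]
slide [-156.5  142.9  -86.4]
```

>>> move_arm(deltas=[{"rot": [0, 0, 0], "slide": [0, 0, -0.03], "jaw": 0.24}, {"rot": [0, 0, 0], "slide": [0, 0, -0.07], "jaw": 0}, {"rot": [0, 0, 0], "slide": [-0.02, 0.015, -0.086], "jaw": 0}, {"rot": [0, 0, 0], "slide": [-0.05, 0.045, -0.086], "jaw": 0}, {"rot": [0, 0, 0], "slide": [-0.08, 0.073, -0.086], "jaw": 0}, {"rot": [0, 0, 0], "slide": [-0.11, 0.1, -0.086], "jaw": 0}, {"rot": [0, 0, 0], "slide": [-0.14, 0.128, -0.086], "jaw": 0}, {"rot": [0, 0, 0], "slide": [-0.156, 0.143, -0.086], "jaw": 0}])

```text
clock: 9.9
position: [396.7, -45.2, 199.5]
tool_rot: [1.0, 0.027, 0.0, 0.0]
contact_force: [0.7, -0.8, -0.5]
finger_gap: 0.1
gripper_force: 0.0
```

```bash
python3 -c "
from u import *
delta(-160,0,87)
im=snap('side','side4')
a=im[200:380,220:420,::-1]; cv2.imwrite('pics/side4c.png',cv2.resize(a,None,fx=3.2,fy=3.2,interpolation=cv2.INTER_CUBIC))"
```

```text
t 9.9 unit xy [-160.5   -1.5] z 199.5 toolx ang rel unit -0.0006313876236102231 gap 0.1475975461130837 F [ 0.7 -0.8 -0.5]
slide [  0.4  -1.5 112.5]
```

View pics/side4c.png

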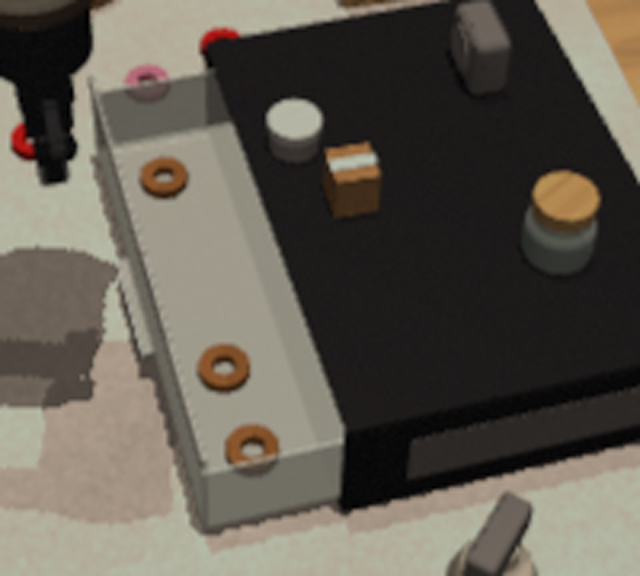

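All three rings lie in the drawer, at crop (163,177), (223,367) and (251,447). I'll lower in front of the drawer and push it shut.

>>> move_arm(deltas=[{"rot": [0, 0, 0], "slide": [0, 0, 0.025], "jaw": 0}, {"rot": [0, 0, 0], "slide": [0, 0, 0.055], "jaw": 0}, {"rot": [0, 0, 0], "slide": [0, 0, 0.085], "jaw": 0}, {"rot": [0, 0, 0], "slide": [0, 0, 0.105], "jaw": 0}, {"rot": [0, 0, 0], "slide": [0, 0, 0.113], "jaw": 0}, {"rot": [0, 0, 0], "slide": [0.01, 0, 0.113], "jaw": 0}, {"rot": [0, 0, 0], "slide": [0.022, 0, 0.113], "jaw": 0}, {"rot": [0, 0, 0], "slide": [0.034, 0, 0.113], "jaw": 0}])

```text
clock: 10.75
position: [434.1, -42.0, 87.5]
tool_rot: [1.0, 0.027, 0.001, 0.0]
contact_force: [0.6, -0.6, 0.8]
finger_gap: 0.0
gripper_force: 0.0
```

>>> move_arm(deltas=[{"rot": [0, 0, 0], "slide": [0.012, 0, 0], "jaw": 0}, {"rot": [0, 0, 0], "slide": [0.024, 0, 0], "jaw": 0}, {"rot": [0, 0, 0], "slide": [0.036, 0, 0], "jaw": 0}, {"rot": [0, 0, 0], "slide": [0.048, 0, 0], "jaw": 0}, {"rot": [0, 0, 0], "slide": [0.06, 0, 0], "jaw": 0}, {"rot": [0, 0, 0], "slide": [0.072, 0, 0], "jaw": 0}, {"rot": [0, 0, 0], "slide": [0.084, 0, 0], "jaw": 0}, {"rot": [0, 0, 0], "slide": [0.094, 0, 0], "jaw": 0}])

```text
clock: 11.55
position: [526.9, -36.7, 86.2]
tool_rot: [1.0, 0.027, -0.0, -0.0]
contact_force: [-2.0, 0.3, 0.9]
finger_gap: 0.2
gripper_force: 0.8
```

```bash
python3 -c "
from u import *
pose()"
```

```text
t 11.55 unit xy [-29.9  -0. ] z 86.2 toolx ang rel unit 0.0003808664271082937 gap 0.1748171498431268 F [-2.   0.3  0.9]
```

Sliding with about 2 N of resistance. About 18 mm to go, so I'll take it in small steps.

>>> move_arm(deltas=[{"rot": [0, 0, 0], "slide": [0.004, 0, 0], "jaw": 0}, {"rot": [0, 0, 0], "slide": [0.007, 0, 0], "jaw": 0}, {"rot": [0, 0, 0], "slide": [0.01, 0, 0], "jaw": 0}, {"rot": [0, 0, 0], "slide": [0.012, 0, 0], "jaw": 0}, {"rot": [0, 0, 0], "slide": [0.014, 0, 0], "jaw": 0}, {"rot": [0, 0, 0], "slide": [0.015, 0, 0], "jaw": 0}, {"rot": [0, 0, 0], "slide": [0.016, 0, 0], "jaw": 0}, {"rot": [0, 0, 0], "slide": [0.016, 0, 0], "jaw": 0}])

```text
clock: 12.35
position: [542.0, -35.9, 86.4]
tool_rot: [1.0, 0.027, 0.0, -0.0]
contact_force: [0.4, 1.7, 0.5]
finger_gap: 0.1
gripper_force: 0.0
```

>>> move_arm(deltas=[{"rot": [0, 0, 0], "slide": [0.0005, 0, 0], "jaw": 0}, {"rot": [0, 0, 0], "slide": [0.001, 0, 0], "jaw": 0}, {"rot": [0, 0, 0], "slide": [0.0015, 0, 0], "jaw": 0}, {"rot": [0, 0, 0], "slide": [0.002, 0, 0], "jaw": 0}, {"rot": [0, 0, 0], "slide": [0.002, 0, 0], "jaw": 0}, {"rot": [0, 0, 0], "slide": [0.002, 0, 0], "jaw": 0}, {"rot": [0, 0, 0], "slide": [0.002, 0, 0], "jaw": 0}, {"rot": [0, 0, 0], "slide": [0.002, 0, 0], "jaw": 0}])

```text
clock: 13.15
position: [543.9, -35.7, 86.3]
tool_rot: [1.0, 0.027, 0.0, -0.0]
contact_force: [0.1, -0.6, -0.2]
finger_gap: -0.2
gripper_force: 0.0
```

```bash
python3 -c "
from u import *
pose()"
```

```text
t 13.15 unit xy [-12.9  -0. ] z 86.3 toolx ang rel unit 0.000342948380151864 gap -0.2085467553582617 F [ 0.1 -0.6 -0.2]
```

>>> move_arm(deltas=[{"rot": [0, 0, 0], "slide": [0.0005, 0, 0], "jaw": 0}, {"rot": [0, 0, 0], "slide": [0.001, 0, 0], "jaw": 0}, {"rot": [0, 0, 0], "slide": [0.0015, 0, 0], "jaw": 0}, {"rot": [0, 0, 0], "slide": [0.002, 0, 0], "jaw": 0}, {"rot": [0, 0, 0], "slide": [0.0025, 0, 0], "jaw": 0}, {"rot": [0, 0, 0], "slide": [0.003, 0, 0], "jaw": 0}, {"rot": [0, 0, 0], "slide": [0.0035, 0, 0], "jaw": 0}, {"rot": [0, 0, 0], "slide": [0.004, 0, 0], "jaw": 0}])

```text
clock: 13.95
position: [547.9, -35.5, 86.3]
tool_rot: [1.0, 0.027, -0.0, -0.0]
contact_force: [-1.2, 0.6, 1.1]
finger_gap: -0.3
gripper_force: 0.7
```

```bash
python3 -c "
from u import *
pose()
im=snap('side','side5')
a=im[200:380,220:420,::-1]; cv2.imwrite('pics/side5c.png',cv2.resize(a,None,fx=3.2,fy=3.2,interpolation=cv2.INTER_CUBIC))"
```

```text
t 13.95 unit xy [-8.9 -0.1] z 86.3 toolx ang rel unit 0.00028757717522462367 gap -0.2753637707442008 F [-1.2  0.6  1.1]
```

View pics/side5c.png

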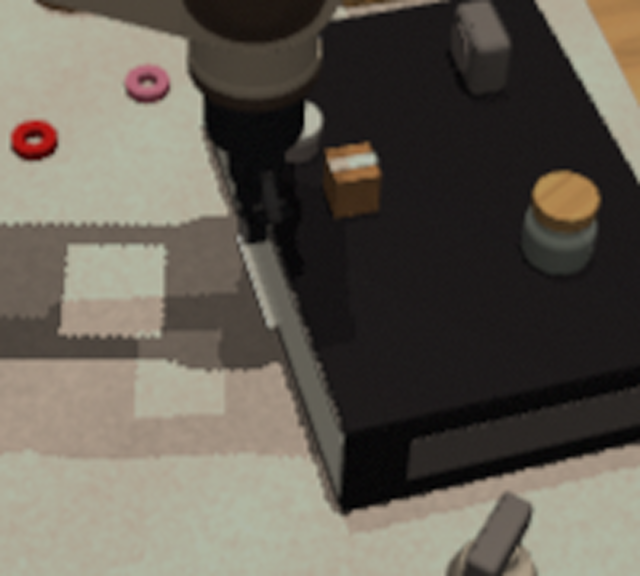

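The drawer is almost shut, with no stop force yet, so I keep pushing gently.

>>> move_arm(deltas=[{"rot": [0, 0, 0], "slide": [0.0005, 0, 0], "jaw": 0}, {"rot": [0, 0, 0], "slide": [0.001, 0, 0], "jaw": 0}, {"rot": [0, 0, 0], "slide": [0.0015, 0, 0], "jaw": 0}, {"rot": [0, 0, 0], "slide": [0.002, 0, 0], "jaw": 0}, {"rot": [0, 0, 0], "slide": [0.0025, 0, 0], "jaw": 0}, {"rot": [0, 0, 0], "slide": [0.003, 0, 0], "jaw": 0}, {"rot": [0, 0, 0], "slide": [0.003, 0, 0], "jaw": 0}, {"rot": [0, 0, 0], "slide": [0.003, 0, 0], "jaw": 0}])

```text
clock: 14.8
position: [548.0, -35.5, 86.2]
tool_rot: [1.0, 0.027, -0.003, -0.0]
contact_force: [-33.1, -1.6, 19.2]
finger_gap: 0.2
gripper_force: 16.3
```

```bash
python3 -c "
from u import *
pose()"
```

```text
t 14.8 unit xy [-8.8 -0. ] z 86.2 toolx ang rel unit 0.00040492516729272177 gap 0.23587289124472163 F [-33.1  -1.6  19.2]
```

The drawer is at its hard stop (33 N). I'll back off, rise and take one last look.

>>> move_arm(deltas=[{"rot": [0, 0, 0], "slide": [-0.005, 0, 0], "jaw": 0}, {"rot": [0, 0, 0], "slide": [-0.02, 0, 0], "jaw": 0}, {"rot": [0, 0, 0], "slide": [-0.05, 0, 0], "jaw": 0}, {"rot": [0, 0, 0], "slide": [-0.08, 0, -0.02], "jaw": 0}, {"rot": [0, 0, 0], "slide": [-0.11, 0, -0.05], "jaw": 0}, {"rot": [0, 0, 0], "slide": [-0.14, 0, -0.08], "jaw": 0}, {"rot": [0, 0, 0], "slide": [-0.16, 0, -0.1], "jaw": 0}, {"rot": [0, 0, 0], "slide": [-0.16, 0, -0.1], "jaw": 0}])

```text
clock: 15.6
position: [390.7, -44.5, 189.3]
tool_rot: [1.0, 0.027, 0.003, 0.001]
contact_force: [-0.2, -0.5, -0.4]
finger_gap: -0.1
gripper_force: 0.0
```

```bash
python3 -c "
from u import *
pose()
im=snap('side','side6')
a=im[170:400,200:420,::-1]; cv2.imwrite('pics/side6c.png',cv2.resize(a,None,fx=2.6,fy=2.6,interpolation=cv2.INTER_CUBIC))"
```

```text
t 15.6 unit xy [-166.4   -0.4] z 189.3 toolx ang rel unit -0.00016884474908342162 gap -0.07676451671125277 F [-0.2 -0.5 -0.4]
```

View pics/side6c.png

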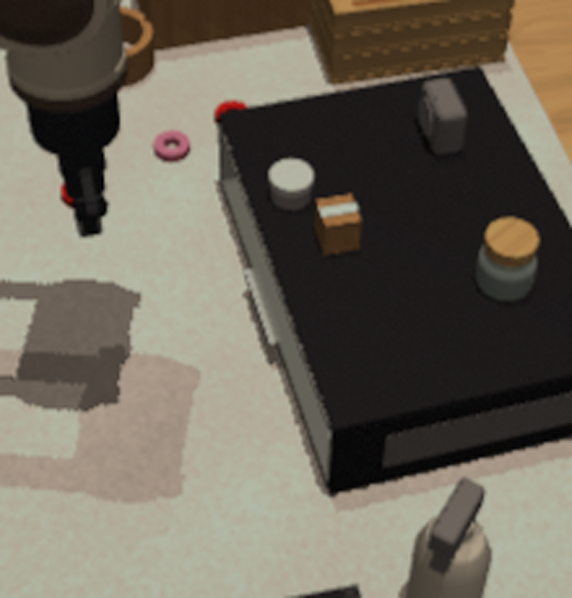

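The drawer front is flush along x≈220–335 in the crop. The tin, carton, jar and tape measure are unmoved, and the arm is clear.

```bash
python3 -c "
from workcell import r
print(r.close_job())"
```

```text
the job is handed in; nothing more can be done
None
```

All three cedar rings were swept into the open drawer, the drawer was pushed shut to its stop, nothing else in the final view had moved, and the job was handed in at about 16 s on the robot's clock; the judge's verdict was not shown.

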